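# Send a cylinder head down the rocker tray into the wash basket

## Task

Free the rocker tray by sliding its lock knob all the way to its end stop, towards the loading shelf. Then, without lifting it or pressing on the tray, slide the finned cylinder head off the loading shelf and along the tray until its own weight tips the tray and it slides down into the wash basket, so that the empty tray swings back level. Leave the piston, carburettor and spanner where they are.

Things in the scene. Friction and masses are not known exactly. Their poses are not given: they have to be found in the camera images.
- stand: Fixed tube-frame transfer stand, up to 170 mm high. Origin: at bench height under the tray's pivot, on the centre line of shelf, tray and basket. Its -y is the way of travel (shelf, tray, basket), its -x side faces the robot, z is up; turned by up to 0.16 rad. Sizes below are in its frame.
- shelf_mid (a point): Middle of the loading shelf's top, at stand y = 182, z = 140 mm; axes as the stand's. The shelf is a flat bare steel sheet, x -135 to 135, y 80 to 285 mm, with lips 8 mm high along both sides and the rear, and open towards the tray. Sliding the cylinder head over it takes about 1 N.
- tray (a joint): Tilt of the rocker tray, rad: 0 = level, held so by a counterweight under its shelf end; 0.45 = basket end fully down. Unlocked, it tips when the cylinder head's middle is 35 to 60 mm past the pivot (stand y -35 to -60 mm), and swings back when empty. The bed between shelf and pivot then rises (13 mm at 30 mm from the pivot): keep fingers 20 mm above it and push the head's upper half.
- tray_bed (a point): Point on the tray's bed above the pivot (stand y = 0; pivot axis along x at z = 122 mm), midway between its guides; tilts with the tray, y along the bed to the shelf. Bed: slippery white plastic, 109 mm wide, level at z = 140 mm (flush with the shelf), from y = 75 to -140 mm. Side guides 3 mm thick, 20 mm above the bed, flaring to about 130 mm apart at the shelf end.
- lock (a joint): Travel of the tray's slide bolt in m, along the stand's +y (towards the loading shelf): near 0 = bolt under the tray's side lug, tray locked level; 0.05 = end stop, tray free. It slides with about 2.5 N of friction and stays where it is left.
- lock_knob (a point): Centre of the top of the bolt's upright black knob, 22 mm in diameter, 26 mm tall (z 140 to 166 mm), on a 9 mm stem; beside the tray on the robot's side at stand x = -108 mm; y = -16 mm at bolt travel 0, 34 mm at the end stop. Below it the bolt's mount reaches z = 126 mm, and 55 mm to its -y side the tray's lug z = 128 mm. The tray's guide is beside it (outer face x = -58, top z = 160 mm).
- cyl_head: Loose bare-aluminium finned cylinder head of a small engine, 78 mm (its x) x 84 mm (its y) x 46 mm high, about 0.33 kg, flat base; origin at the centre of its underside, z up. It starts on the shelf, turned by up to 0.4 rad from the stand's axes and up to 40 mm off the centre line; it must enter the tray with its y about along the stand's y.
- basket_in (a point): Centre of the wash basket's floor, axes as the stand's, at stand y = -212, z = 38 mm. The basket is fixed to the stand: 150 mm wide (x) and 225 mm long (y) inside, wire walls up to z = 112 mm, a low lip under the tray's end; its floor slopes down by 0.15 rad away from the tray.
- piston: Bystander: loose aluminium piston standing crown up on the far rear corner of the loading shelf (about stand x = 98, y = 252 mm), 44 mm in diameter, 45 mm tall; origin at the centre of its underside.
- carburettor: Bystander: loose small carburettor on the bench between robot and stand, about 60 x 55 x 46 mm; origin at the centre of its underside.
- spanner: Bystander: loose steel combination spanner lying on the bench between robot and stand, 210 mm long along its x, 8 mm thick; origin under its middle.
There are look-alikes about, which are no part of the job. Leave any turquoise or yellow look-alike of the cyl_head alone.

How it is judged:
On the way, in this order (a step that is already met when the one before it is completed fails the run):
1. the lock is slid to its end stop (within 4 mm) while the tray is still level (value of joint lock above 0.046 m and value of joint tray below 0.06 rad), for 0.2 s.
2. the cylinder head rides flat on the tray, tipped by more than 0.3 rad, with no finger on the tray (value of joint tray above 0.3 rad and z of cyl_head in the frame of tray_bed between -0.006 and 0.012 m and y of cyl_head in the frame of tray_bed above -0.15 m and not (contact force between the fingers and tray above 0.3 N)), for 0.02 s.
At the end, for the whole second after the job is handed in: the cylinder head lies still in the wash basket (its underside's centre within 50 mm of the basket's centre across and 75 mm along, less than 30 mm above mid-floor), the tray is level again (within 0.05 rad) and the lock is at its end stop (within 4 mm) (x of cyl_head in the frame of basket_in between -0.05 and 0.05 m and y of cyl_head in the frame of basket_in between -0.075 and 0.075 m and z of cyl_head in the frame of basket_in below 0.03 m and linear speed of cyl_head below 0.03 m/s and value of joint tray below 0.05 rad and value of joint lock above 0.046 m); the robot touches nothing.
It fails at once if the cylinder head is lifted more than 25 mm above the shelf (z of cyl_head in the frame of stand above 0.165 m).
It fails at once if the piston, the carburettor or the spanner is moved by more than 25 mm (distance of any of piston, carburettor, spanner from where it was at the start of the episode above 0.025 m).
It also fails if it takes over 69 s, if anything falls off the work surface, if the arm or the gripper's body presses on something with over 40 N, if the wrist force passes 120 N, or if a joint passes its speed limit or range.

## Robot

A 6-joint arm with a two-finger parallel gripper is mounted at the origin on the work surface. World frame = base frame: x ahead of the robot, y to its left, z up, the work surface at z = 0. Lengths are in m, angles in rad, forces in N, time in s.
With the tool pointing down it reaches from about 0.3 to 0.775 m from the base axis. Payload 14.6 kg.
Tool frame: the origin (TCP) lies midway between the tips of the shut fingers; the grasp point (between the pads) lies 19 mm behind it (ctrl.pinch_z is the distance from the TCP to the grasp point, in m); z points along the fingers, y is the line along which they close (so a half turn about z gives the same grasp; the last joint's range is limited). The gripper opens to 94 mm and grips with 3 to 60 N. Pads are 16 mm wide; open, the fingers measure 119 mm over their backs; the gripper's body (75 mm by 177 mm) begins 78 mm behind the grasp point.
Start: joints at [-1.321, 0.3, 1.521, -0, 1.321, -0.067], TCP at [0.171, -0.523, 0.205] pointing down, gripper open.
Joint ranges: [-3.03, 3.03], [-0.79, 2.21], [0.23, 2.52], [-1.04, 4.18], [0, 3.07], [-2.55, 2.55]. Speed limits (rad/s): [2.22, 2.22, 2.57, 3.14, 3.14, 3.14].

## Interface

Orientations are given as [roll, pitch, yaw] about the fixed x, y, z axes, in that order (R = Rz(yaw) Ry(pitch) Rx(roll)).
In Python, from station import ctrl gives the robot as it stands.
- The arm moves only by the tool jog_arm, never from a script. Its argument "motion" is a list of rows, each a list of 7 numbers: the shift along the tool's x, y, z in m, then the turn, a rotation vector about the tool's x, y, z in rad, then the opening, from -1 (shut) to 1 (fully open). In form: [[tx, ty, tz, rx, ry, rz, gripper], ...]. A call has 1 to 5 rows; each row shifts and turns the commanded pose from where the row before left it, along the tool's axes as they then stand; what a row does not reach is not made up. A row lasts 1/10 s, in which the tool goes at most 50 mm and 8.59 degrees, less where a joint would pass 70% of its speed; a pose out of reach is approached as far as the arm can. A call is refused whole if a number of a shift passes 0.05 or a number of a turn 0.15, either way. A call with a gripper value outside its range is refused whole. The fingers move at their own pace and stop on an object; "squeeze" is the grip in N (left out, the last holds). Time passes only in rows, so rows that do not move let the fingers close. It gives the time, the measured TCP pose, the force, the opening and the grip force at its end, in the units of the state.
- ctrl.get_obs(): the state, without advancing time (a new reading comes with each control period).
- ctrl.camera(name): name is "side" or "top" or "wrist"; returns the picture (480x640x3 uint8, red, green, blue); there is no depth.
- ctrl.camera_model(name): a dict with "intrinsics" (3x3 intrinsics, pixels), "k1" (the pictures are not rectified: a ray, as slopes to the right and down, at radius r is drawn at 1 + k1 r^2 times it, then the intrinsics apply), "rvec" (rotation vector, rad) and "tvec" (3), from world to camera coordinates, as OpenCV has them. Camera axes: x right, y down, z forward; pixel columns grow to the right and rows downward; lengths in m; the calibration is good to about 2 mm. A picture is of the moment at which its call begins: read the wrist's pose just before it. camera_model takes no time and is no camera call; for the wrist camera it gives the pose at the moment of the call.
- ctrl.hand_in(): hands the job in; it is judged then, once.
The state is a dict: "time_s": time; "qpos": joint angles; "joint_vel": joint speeds; "tau": joint torques, N m; "ee_pos": TCP position; "eef_rot": TCP orientation; "force": force on the tool from outside, world axes, zero at the start; "moment": the same for the moment, N m; "grip_width": finger opening in m; "grip_force": force on a finger pad.
Only numpy, scipy, OpenCV 4.12 (cv2) and the standard library are available. Lean on these libraries where they do the work, as an engineer would, in place of code of your own. Each camera call takes 0.05 s, during which the arm holds its last target. There are 200 camera calls.

## Working session

There is one attempt and no reset: what is moved stays moved. The work goes in short steps, Python scripts to look and compute and a tool call to move; the robot and the scene stay as the last step left them, time stands still between calls to the robot, and variables do not carry over. Pictures are saved under pics/ and viewed, at most 11 in all, crops included, and the job is handed in when it is done.

Besides the shell and the picture viewer there is one more tool, called by a JSON object that holds its "fn" and its "kwargs", one argument or row to a line. jog_arm: Moves the arm, as the interface text tells. Its arguments: {"type":"object","properties":{"motion":{"type":"array"},"squeeze":{"type":"number"}},"required":["motion"]}

```bash
ls; mkdir -p pics
cat > h.py <<'E'
import numpy as np, cv2
from station import ctrl
def cam(n):
    m=ctrl.camera_model(n);return m
def ray(m,u,v):
    K=np.array(m["intrinsics"]);k=m["k1"]
    d=np.array([(u-K[0,2])/K[0,0],(v-K[1,2])/K[1,1]]);s=d.copy()
    for _ in range(20): s=d/(1+k*(s@s))
    R=cv2.Rodrigues(np.array(m["rvec"],float))[0];t=np.array(m["tvec"],float).ravel()
    return -R.T@t, R.T@np.array([s[0],s[1],1])
def onz(m,u,v,z):
    o,d=ray(m,u,v);return o+d*(z-o[2])/d[2]
def proj(m,P):
    K=np.array(m["intrinsics"]);R=cv2.Rodrigues(np.array(m["rvec"],float))[0];t=np.array(m["tvec"],float).ravel()
    c=R@np.array(P,float)+t;s=c[:2]/c[2];s=s*(1+m["k1"]*(s@s));return s*[K[0,0],K[1,1]]+[K[0,2],K[1,2]]
def snap(n,f):
    im=ctrl.camera(n)[:,:,::-1].copy();cv2.imwrite(f"pics/{f}.png",im);return im
E
python3 - <<'E'
from h import *
for n in("top","side"):
    snap(n,n+"0");m=cam(n);print(n,m,ray(m,320,240))
print(ctrl.get_obs())
E
```

```text
pics
top {'intrinsics': array([[446.18162628,   0.        , 321.53713897],
       [  0.        , 446.18162628, 240.36984721],
       [  0.        ,   0.        ,   1.        ]]), 'k1': -0.10587486574042762, 'rvec': array([ 2.14768482, -2.18191684,  0.18710524]), 'tvec': array([0.06115373, 0.55750404, 0.90949938])} (array([0.42756789, 0.08519673, 0.97553414]), array([ 0.13898864, -0.03126109, -0.98980678]))
side {'intrinsics': array([[557.24575116,   0.        , 314.91823017],
       [  0.        , 557.24575116, 248.05398596],
       [  0.        ,   0.        ,   1.        ]]), 'k1': -0.09550646097834499, 'rvec': array([ 0.77894673, -2.48927694,  1.22414369]), 'tvec': array([0.47076288, 0.24087344, 1.06019916])} (array([-0.0036633 ,  0.83834583,  0.8371516 ]), array([ 0.44576953, -0.66459862, -0.59990855]))
{'time_s': 0.1, 'qpos': array([-1.32060754e+00,  3.00375957e-01,  1.52148934e+00, -2.00796169e-05,
        1.32071965e+00, -6.66147393e-02]), 'joint_vel': array([ 0.00173339,  0.00024327, -0.00145685, -0.00012755, -0.00044509,
       -0.00064412]), 'tau': array([ 1.48044295e-03, -5.32641792e+01, -3.53283906e+01,  7.08934455e-02,
        2.34650873e-02, -7.83765245e-05]), 'ee_pos': array([ 0.17126966, -0.52241284,  0.20497733]), 'eef_rot': array([-3.14060126e+00, -4.66460155e-05,  3.16808485e-01]), 'force': array([-0.36259457, -0.30428867,  0.20409572]), 'moment': array([ 0.01302766,  0.00077563, -0.0092657 ]), 'grip_force': 0.0, 'grip_width': 0.09433061110849725}
```

View pics/top0.png

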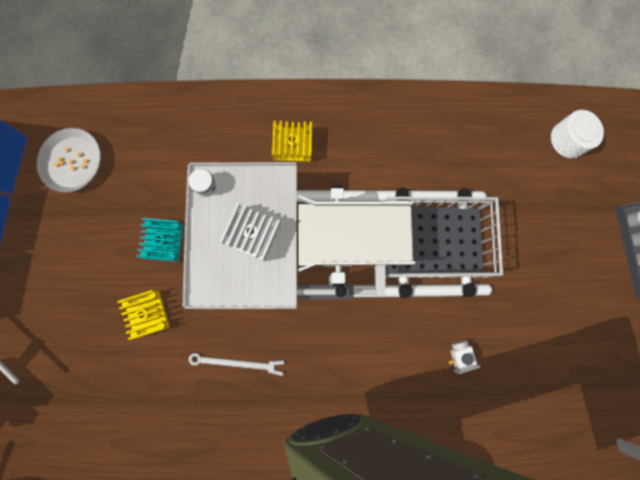

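View pics/side0.png

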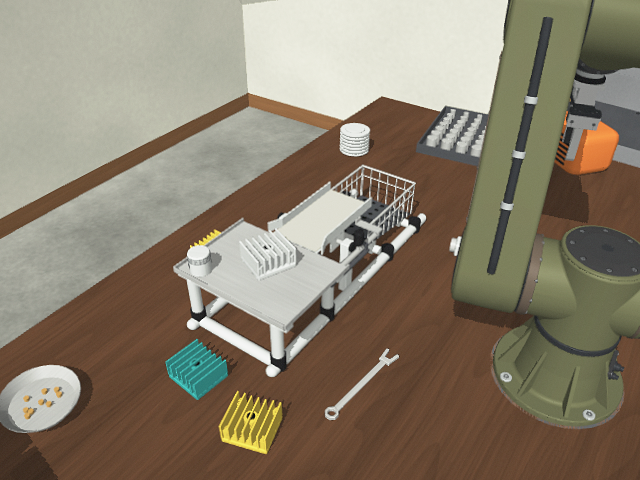

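The top view shows the shelf at px (184–297, 163–308), the piston at (201,181) and the tray at (298–413, 205–265). The basket is to its right and the black knob is near (341,290). Head candidates are the bare-aluminium one at (251,231) on the shelf, turquoise (160,240), yellow (292,141) and yellow (145,314). Only (251,231) is bare aluminium and on the shelf, so it fits. Next is an enlarged crop to confirm.

Run:
```python
from h import *
im=cv2.imread("pics/top0.png");c=im[150:320,175:375]
cv2.imwrite("pics/crop0.png",cv2.resize(c,None,fx=4,fy=3.5,interpolation=cv2.INTER_CUBIC)[:600,:800])
m=cam("top")
for n,u,v,z in[("sh fl rear-far",187,163,.148),("far front",297,163,.148),("near front",297,307,.148),("near rear",184,307,.148),("knob",341,290,.166),("tray near shelf",299,265,.14),("tray far",298,205,.14),("tray end far",412,206,.14),("end near",413,264,.14),("head",251,231,.186),("piston",201,179,.185),("bask far",498,198,.112),("bask near",502,273,.112)]:
    print(n,onz(m,u,v,z).round(4))
```

```text
sh fl rear-far [0.6971 0.3128 0.148 ]
far front [0.6939 0.1007 0.148 ]
near front [0.4201 0.1035 0.148 ]
near rear [0.4227 0.3116 0.148 ]
knob [0.4493 0.0232 0.166 ]
tray near shelf [0.4981 0.099  0.14  ]
tray far [0.613  0.0997 0.14  ]
tray end far [ 0.6089 -0.1205  0.14  ]
end near [ 0.4965 -0.1171  0.14  ]
head [0.5564 0.1834 0.186 ]
piston [0.6541 0.2758 0.185 ]
bask far [ 0.6307 -0.3079  0.112 ]
bask near [ 0.4773 -0.3047  0.112 ]
```

View pics/crop0.png

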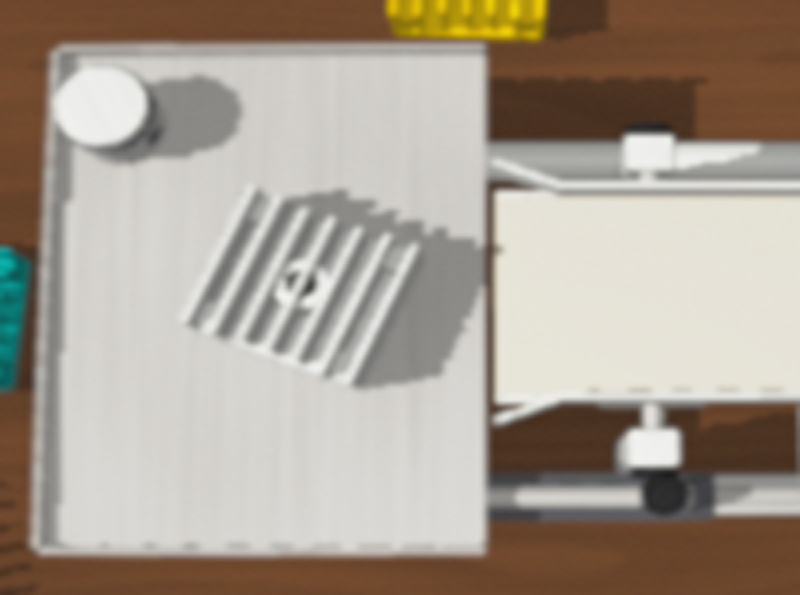

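The crop confirms that the bare-aluminium head on the shelf is the target: crop centre (300,285), fins across, yaw about −0.40. The stand is at about (0.557, 0.023) with yaw −0.012. The knob is at crop (663,490). First I turn the tool with the fingers shut.

{"fn": "jog_arm", "kwargs": {
  "motion": [
    [0, 0, 0, 0, 0, -0.138, -1],
    [0, 0, 0, 0, 0, -0.138, -1],
    [0, 0, 0, 0, 0, -0.138, -1],
    [0, 0, 0, 0, 0, -0.138, -1],
    [0, 0, 0, 0, 0, -0.138, -1]
  ]
}}

```text
time_s: 0.6
ee_pos: [0.1713, -0.5225, 0.2051]
eef_rot: [-3.141, -0.001, 1.013]
force: [0.4, 0.3, 0.0]
grip_width: 0.0573
grip_force: 0.0
```

{"fn": "jog_arm", "kwargs": {
  "motion": [
    [0, 0, 0, 0, 0, -0.138, -1],
    [0, 0, 0, 0, 0, -0.138, -1],
    [0, 0, 0, 0, 0, -0.138, -1],
    [0, 0, 0, 0, 0, -0.138, -1],
    [0.04, 0.02, 0, 0, 0, 0, -1]
  ]
}}

```text
time_s: 1.1
ee_pos: [0.1906, -0.4843, 0.2044]
eef_rot: [-3.141, -0.001, 1.562]
force: [1.9, 0.7, 0.8]
grip_width: 0.0177
grip_force: 0.0
```

Run:
```python
from h import *
m=cam("top");s=cam("side");S=cv2.imread("pics/side0.png")
# triangulate knob: dark blob in side near (355,236); compare with reprojected hypotheses
a=-0.012
for y in(-.016,-.008,0):
    P=[.557+-.108*np.cos(a)-y*np.sin(a),.023-.108*np.sin(a)+y*np.cos(a),.166]
    print(y,P,proj(m,P).round(1),proj(s,P).round(1),proj(s,P[:2]+[.14]).round(1))
g=cv2.cvtColor(S,cv2.COLOR_BGR2GRAY);c=S[190:290,310:420];cv2.imwrite("pics/knob.png",cv2.resize(c,None,fx=6,fy=6,interpolation=cv2.INTER_CUBIC))
```

```text
-0.016 [np.float64(0.4488157805146553), np.float64(0.008297120882400012), 0.166] [349.2 290.1] [361.9 227.1] [361.2 237.2]
-0.008 [np.float64(0.4489117782106719), np.float64(0.01629654488931198), 0.166] [344.8 290.2] [359.9 229. ] [359.2 239.1]
0 [np.float64(0.4490077759066885), np.float64(0.024295968896223947), 0.166] [340.4 290.2] [357.8 230.8] [357.2 240.9]
```

View pics/knob.png

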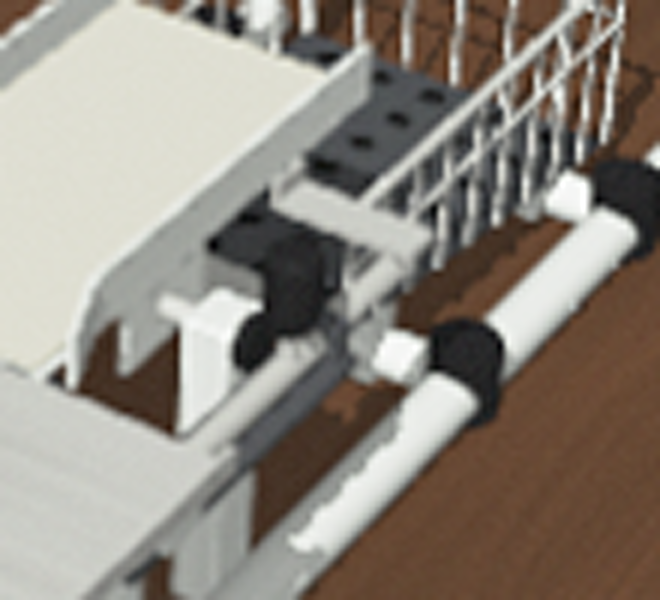

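In the side crop the knob top is at about side px (360,231), which agrees with stand y of about −5 mm. The white lug bar behind it is low. I approach the knob's −y side.

{"fn": "jog_arm", "kwargs": {
  "motion": [
    [0.045, 0.026, 0, 0, 0, 0, -1],
    [0.045, 0.026, 0, 0, 0, 0, -1],
    [0.045, 0.026, 0, 0, 0, 0, -1],
    [0.045, 0.026, 0, 0, 0, 0, -1],
    [0.045, 0.026, 0, 0, 0, 0, -1]
  ]
}}

```text
time_s: 1.6
ee_pos: [0.3199, -0.266, 0.2054]
eef_rot: [3.142, -0.0, 1.558]
force: [1.2, -0.3, -0.1]
grip_width: 0.0004
grip_force: 0.0
```

{"fn": "jog_arm", "kwargs": {
  "motion": [
    [0.045, 0.026, 0, 0, 0, 0, -1],
    [0.045, 0.026, 0, 0, 0, 0, -1],
    [0.045, 0.026, 0, 0, 0, 0, -1],
    [0.045, 0.026, 0, 0, 0, 0, -1],
    [0.04, 0.026, 0, 0, 0, 0, -1]
  ]
}}

```text
time_s: 2.1
ee_pos: [0.4486, -0.054, 0.2055]
eef_rot: [3.142, 0.0, 1.559]
force: [0.8, -1.1, 0.3]
grip_width: 0.0003
grip_force: 0.0
```

{"fn": "jog_arm", "kwargs": {
  "motion": [
    [0, 0, 0, 0, 0, 0, -1],
    [0, 0, 0, 0, 0, 0, -1]
  ]
}}

```text
time_s: 2.3
ee_pos: [0.448, -0.0556, 0.205]
eef_rot: [-3.141, -0.0, 1.561]
force: [-0.1, -0.5, 0.5]
grip_width: 0.0005
grip_force: 0.0
```

{"fn": "jog_arm", "kwargs": {
  "motion": [
    [0, 0, 0.03, 0, 0, 0, -1],
    [0, 0, 0.025, 0, 0, 0, -1],
    [0.005, 0, 0, 0, 0, 0, -1],
    [0.01, 0, 0, 0, 0, 0, -1],
    [0.01, 0, 0, 0, 0, 0, -1]
  ]
}}

```text
time_s: 2.8
ee_pos: [0.4488, -0.031, 0.1518]
eef_rot: [3.14, 0.0, 1.558]
force: [-0.2, -0.0, 0.7]
grip_width: 0.0005
grip_force: 0.0
```

{"fn": "jog_arm", "kwargs": {
  "motion": [
    [0.01, 0, 0, 0, 0, 0, -1],
    [0.01, 0, 0, 0, 0, 0, -1],
    [0.01, 0, 0, 0, 0, 0, -1],
    [0.01, 0, 0, 0, 0, 0, -1]
  ]
}}

```text
time_s: 3.2
ee_pos: [0.449, 0.0095, 0.1507]
eef_rot: [3.141, 0.001, 1.559]
force: [0.4, -3.5, 1.9]
grip_width: 0.0003
grip_force: 1.6
```

{"fn": "jog_arm", "kwargs": {
  "motion": [
    [0.008, 0, 0, 0, 0, 0, -1],
    [0.008, 0, 0, 0, 0, 0, -1],
    [0.004, 0, 0, 0, 0, 0, -1],
    [0, 0, 0, 0, 0, 0, -1]
  ]
}}

```text
time_s: 3.6
ee_pos: [0.4491, 0.0293, 0.1504]
eef_rot: [-3.141, -0.0, 1.559]
force: [0.0, -0.4, 0.0]
grip_width: 0.0004
grip_force: 0.0
```

{"fn": "jog_arm", "kwargs": {
  "motion": [
    [0.003, 0, 0, 0, 0, 0, -1],
    [0.003, 0, 0, 0, 0, 0, -1],
    [0, 0, 0, 0, 0, 0, -1]
  ]
}}

```text
time_s: 3.9
ee_pos: [0.4491, 0.0349, 0.1503]
eef_rot: [-3.141, -0.0, 1.559]
force: [0.1, -1.6, -0.2]
grip_width: 0.0004
grip_force: 0.5
```

{"fn": "jog_arm", "kwargs": {
  "motion": [
    [0.003, 0, 0, 0, 0, 0, -1],
    [0, 0, 0, 0, 0, 0, -1]
  ]
}}

```text
time_s: 4.1
ee_pos: [0.4491, 0.0379, 0.1504]
eef_rot: [-3.141, -0.0, 1.559]
force: [-0.3, -1.8, -0.2]
grip_width: 0.0004
grip_force: 0.6
```

{"fn": "jog_arm", "kwargs": {
  "motion": [
    [0.003, 0, 0, 0, 0, 0, -1],
    [0, 0, 0, 0, 0, 0, -1]
  ]
}}

```text
time_s: 4.3
ee_pos: [0.4492, 0.0394, 0.1504]
eef_rot: [-3.141, 0.003, 1.559]
force: [-0.8, -15.7, 1.0]
grip_width: 0.0004
grip_force: 7.7
```

{"fn": "jog_arm", "kwargs": {
  "motion": [
    [0.003, 0, 0, 0, 0, 0, -1],
    [0, 0, 0, 0, 0, 0, -1]
  ]
}}

```text
time_s: 4.5
ee_pos: [0.4492, 0.0401, 0.1505]
eef_rot: [-3.141, 0.008, 1.559]
force: [-2.3, -34.9, 1.4]
grip_width: -0.0001
grip_force: 17.8
```

The knob is at its end stop: the force climbed to 35 N over less than 1 mm. I back off, rise, and move over the head.

{"fn": "jog_arm", "kwargs": {
  "motion": [
    [-0.02, 0, 0, 0, 0, 0, -1],
    [0, 0, -0.045, 0, 0, 0, -1],
    [0, 0, -0.045, 0, 0, 0, -1],
    [0.035, 0.02, 0, 0, 0, 0, 1],
    [0.035, 0.02, 0, 0, 0, 0, 1]
  ]
}}

```text
time_s: 5.0
ee_pos: [0.4908, 0.0941, 0.2421]
eef_rot: [3.138, -0.001, 1.557]
force: [0.2, 0.3, -0.5]
grip_width: 0.0132
grip_force: 0.0
```

{"fn": "jog_arm", "kwargs": {
  "motion": [
    [0.035, 0.02, 0, 0, 0, 0, 1],
    [0.035, 0.02, 0, 0, 0, 0, 1],
    [0.02, 0.027, 0, 0, 0, 0.13, 1],
    [0, 0, 0, 0, 0, 0.13, 1],
    [0, 0, 0, 0, 0, 0.13, 1]
  ]
}}

```text
time_s: 5.5
ee_pos: [0.5581, 0.1834, 0.2395]
eef_rot: [-3.14, 0.0, 1.165]
force: [0.3, 0.3, 0.4]
grip_width: 0.0531
grip_force: 0.0
```

{"fn": "jog_arm", "kwargs": {
  "motion": [
    [0, 0, 0, 0, 0, 0, 1],
    [0, 0, 0, 0, 0, 0, 1]
  ]
}}

```text
time_s: 5.7
ee_pos: [0.5579, 0.1825, 0.2405]
eef_rot: [-3.141, -0.0, 1.173]
force: [-1.0, 0.4, -0.4]
grip_width: 0.0688
grip_force: 0.0
```

Run:
```python
from h import *
m=cam("wrist");snap("wrist","w1");print(ctrl.get_obs()["ee_pos"])
import json;json.dump({k:np.array(v).tolist() for k,v in m.items()},open("w1.json","w"))
```

```text
[0.55785684 0.18248143 0.24054093]
```

View pics/w1.png

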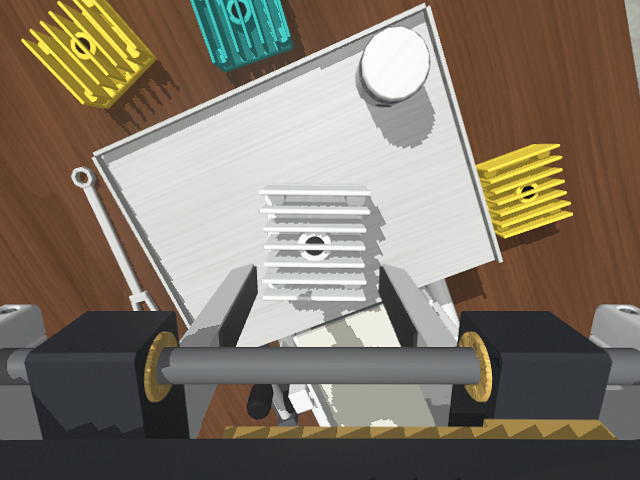

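The wrist view shows the head aligned with the fingers. Its top fin runs (261,191)–(371,193), the bottom fin (263,298)–(366,298), and the plug hole is at (315,246).

Run:
```python
from h import *
import json
m={k:np.array(v) for k,v in json.load(open("w1.json")).items()};m["k1"]=float(m["k1"])
P=[onz(m,u,v,.186) for u,v in[(261,191),(371,192),(366,298),(263,298)]]
for p in P:print(p.round(4))
c=np.mean(P,0);print("c",c.round(4),onz(m,315,246,.17).round(4),"yaw",[np.arctan2(*(b-a)[[1,0]]).round(3) for a,b in((P[0],P[1]),(P[3],P[2]))],[np.linalg.norm(P[i]-P[i-1]).round(3) for i in range(4)])
y=1.173;X=np.array([np.cos(y),np.sin(y)]);Y=np.array([np.sin(y),-np.cos(y)])
d=(c-ctrl.get_obs()["ee_pos"])[:2];print("tool dx,dy",d@X,d@Y)
for n,u,v in(("front far",500,262),("rear far",428,6),("rear near",95,155)):print(n,onz(m,u,v,.148).round(4))
```

```text
[0.5383 0.2375 0.186 ]
[0.6084 0.2074 0.186 ]
[0.5769 0.134  0.186 ]
[0.5054 0.164  0.186 ]
c [0.5573 0.1857 0.186 ] [0.5554 0.1821 0.17  ] yaw [np.float64(-0.406), np.float64(-0.397)] [np.float64(0.081), np.float64(0.076), np.float64(0.08), np.float64(0.078)]
tool dx,dy 0.002733394300823001 -0.0017930497861703674
front far [0.6918 0.1025 0.148 ]
rear far [0.6947 0.3078 0.148 ]
rear near [0.423  0.3109 0.148 ]
```

{"fn": "jog_arm", "kwargs": {
  "motion": [
    [0.002, -0.001, 0, 0, 0, 0, 1],
    [0, 0, 0, 0, 0, 0, 1],
    [0, 0, 0.03, 0, 0, 0, 1],
    [0, 0, 0.025, 0, 0, 0, 1],
    [0, 0, 0.019, 0, 0, 0, 1]
  ],
  "squeeze": 8
}}

```text
time_s: 6.25
ee_pos: [0.5574, 0.1846, 0.165]
eef_rot: [-3.141, 0.001, 1.17]
force: [0.5, 0.0, 0.7]
grip_width: 0.0943
grip_force: 0.0
```

{"fn": "jog_arm", "kwargs": {
  "motion": [
    [0, 0, 0, 0, 0, 0, -1],
    [0, 0, 0, 0, 0, 0, -1],
    [0, 0, 0, 0, 0, 0, -1],
    [0, 0, 0, 0, 0, 0, -1]
  ],
  "squeeze": 8
}}

```text
time_s: 6.65
ee_pos: [0.5582, 0.1848, 0.1676]
eef_rot: [3.14, -0.001, 1.169]
force: [-1.1, 0.8, 1.5]
grip_width: 0.078
grip_force: 8.0
```

{"fn": "jog_arm", "kwargs": {
  "motion": [
    [0, 0, 0, 0, 0, -0.1, -1],
    [0, 0, 0, 0, 0, -0.1, -1],
    [0, 0, 0, 0, 0, -0.1, -1],
    [0, 0, 0, 0, 0, -0.089, -1],
    [0, 0, 0, 0, 0, 0, -1]
  ]
}}

```text
time_s: 7.15
ee_pos: [0.5582, 0.1848, 0.1676]
eef_rot: [3.14, -0.001, 1.559]
force: [-1.1, 0.4, 5.3]
grip_width: 0.0782
grip_force: 8.0
```

{"fn": "jog_arm", "kwargs": {
  "motion": [
    [-0.01, 0, 0, 0, 0, 0, -1],
    [-0.02, 0, 0, 0, 0, 0, -1],
    [-0.02, 0, 0, 0, 0, 0, -1],
    [-0.01, 0, 0, 0, 0, 0, -1],
    [0, 0, 0, 0, 0, 0, -1]
  ]
}}

```text
time_s: 7.65
ee_pos: [0.5575, 0.123, 0.1676]
eef_rot: [3.14, 0.0, 1.553]
force: [-0.2, -4.1, 6.7]
grip_width: 0.0781
grip_force: 8.0
```

Run:
```python
from h import *
a=snap("top","t2")[150:320,175:375];b=snap("wrist","w2")
cv2.imwrite("pics/c2.png",np.hstack([cv2.resize(a,(400,340),interpolation=cv2.INTER_CUBIC),cv2.resize(b,(400,340))]))
print(ctrl.get_obs()["ee_pos"])
```

```text
[0.55758364 0.12349455 0.16758707]
```

View pics/c2.png

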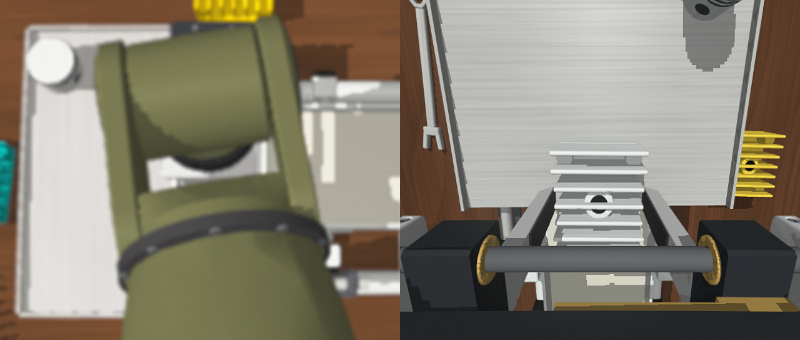

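The wrist view (right half of c2) shows the head square and centred, starting to enter the tray. I continue the drag with slight pressure relief.

{"fn": "jog_arm", "kwargs": {
  "motion": [
    [-0.01, 0, -0.001, 0, 0, 0, -1],
    [-0.018, 0, 0, 0, 0, 0, -1],
    [-0.018, 0, 0, 0, 0, 0, -1],
    [-0.018, 0, 0, 0, 0, 0, -1],
    [-0.012, 0, 0, 0, 0, 0, -1]
  ]
}}

```text
time_s: 8.25
ee_pos: [0.556, 0.0472, 0.1676]
eef_rot: [3.141, -0.0, 1.555]
force: [0.5, 3.1, 0.2]
grip_width: 0.0777
grip_force: 8.0
```

{"fn": "jog_arm", "kwargs": {
  "motion": [
    [0, 0, 0, 0, 0, 0, -1],
    [0, 0, 0, 0, 0, 0, 1],
    [0, 0, 0, 0, 0, 0, 1],
    [0, 0, 0, 0, 0, 0, 1]
  ]
}}

```text
time_s: 8.65
ee_pos: [0.556, 0.0493, 0.1673]
eef_rot: [-3.141, -0.0, 1.558]
force: [0.5, 0.5, -0.0]
grip_width: 0.0937
grip_force: 0.0
```

{"fn": "jog_arm", "kwargs": {
  "motion": [
    [0, 0, -0.035, 0, 0, 0, 1],
    [0, 0, -0.03, 0, 0, 0, 1],
    [0.03, 0, 0, 0, 0, 0, -1],
    [0.045, 0, 0, 0, 0, 0, -1],
    [0, 0, 0, 0, 0, 0, -1]
  ]
}}

```text
time_s: 9.15
ee_pos: [0.5566, 0.1279, 0.2324]
eef_rot: [-3.142, -0.001, 1.562]
force: [0.6, -0.7, 0.8]
grip_width: 0.0734
grip_force: 0.0
```

{"fn": "jog_arm", "kwargs": {
  "motion": [
    [0, 0, 0, 0, 0, 0, -1],
    [0, 0, 0, 0, 0, 0, -1],
    [0, 0, 0, 0, 0, 0, -1]
  ]
}}

```text
time_s: 9.45
ee_pos: [0.5571, 0.1229, 0.2324]
eef_rot: [-3.142, 0.0, 1.557]
force: [0.0, -0.1, -0.5]
grip_width: 0.0495
grip_force: 0.0
```

Run:
```python
from h import *
a=snap("side","s3")[160:310,160:440];b=snap("wrist","w3")
cv2.imwrite("pics/c3.png",np.hstack([cv2.resize(a,(400,340),interpolation=cv2.INTER_CUBIC),cv2.resize(b,(400,340))]))
print(ctrl.get_obs()["ee_pos"],ctrl.get_obs()["grip_width"])
```

```text
[0.55710809 0.122917   0.23249271] 0.04166357020015703
```

View pics/c3.png

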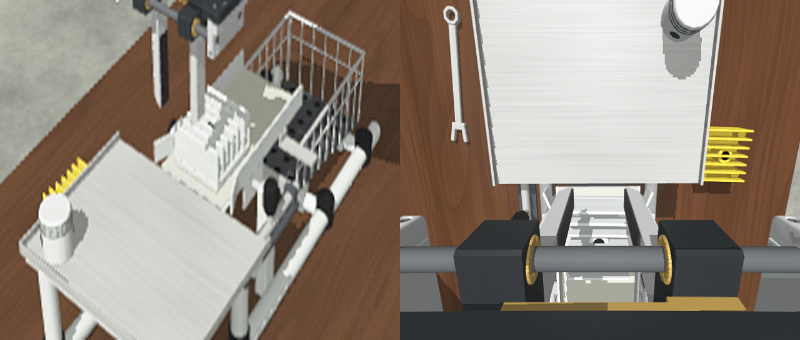

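The head sits on the level tray with the knob at the shelf end and the gripper behind it, still closing. I finish closing, lower to the head's upper half and push.

{"fn": "jog_arm", "kwargs": {
  "motion": [
    [0, 0, 0, 0, 0, 0, -1],
    [0, 0, 0, 0, 0, 0, -1],
    [0, 0, 0, 0, 0, 0, -1],
    [0, 0, 0.034, 0, 0, 0, -1],
    [0, 0, 0.03, 0, 0, 0, -1]
  ]
}}

```text
time_s: 10.05
ee_pos: [0.5571, 0.1237, 0.1678]
eef_rot: [3.14, -0.0, 1.558]
force: [0.4, 0.1, -0.8]
grip_width: 0.0017
grip_force: 0.0
```

{"fn": "jog_arm", "kwargs": {
  "motion": [
    [0, 0, 0, 0, 0, 0, -1],
    [-0.01, 0, 0, 0, 0, 0, -1],
    [-0.01, 0, 0, 0, 0, 0, -1],
    [-0.01, 0, 0, 0, 0, 0, -1],
    [-0.01, 0, 0, 0, 0, 0, -1]
  ]
}}

```text
time_s: 10.55
ee_pos: [0.5569, 0.0827, 0.1696]
eef_rot: [3.14, -0.0, 1.557]
force: [-0.1, 1.6, 0.6]
grip_width: 0.0002
grip_force: 0.8
```

{"fn": "jog_arm", "kwargs": {
  "motion": [
    [-0.01, 0, 0, 0, 0, 0, -1],
    [-0.01, 0, 0, 0, 0, 0, -1],
    [-0.008, 0, 0, 0, 0, 0, -1],
    [0, 0, 0, 0, 0, 0, -1]
  ]
}}

```text
time_s: 10.95
ee_pos: [0.5561, 0.0545, 0.1684]
eef_rot: [-3.141, 0.0, 1.557]
force: [-0.1, -0.2, 0.1]
grip_width: 0.0004
grip_force: 0.0
```

{"fn": "jog_arm", "kwargs": {
  "motion": [
    [-0.004, 0, 0, 0, 0, 0, -1],
    [-0.004, 0, 0, 0, 0, 0, -1],
    [-0.004, 0, 0, 0, 0, 0, -1],
    [-0.004, 0, 0, 0, 0, 0, -1],
    [-0.004, 0, 0, 0, 0, 0, -1]
  ]
}}

```text
time_s: 11.45
ee_pos: [0.5558, 0.0354, 0.1683]
eef_rot: [-3.141, 0.0, 1.558]
force: [0.3, 0.5, -0.4]
grip_width: 0.0004
grip_force: 0.4
```

{"fn": "jog_arm", "kwargs": {
  "motion": [
    [-0.003, 0, 0, 0, 0, 0, -1],
    [-0.003, 0, 0, 0, 0, 0, -1],
    [-0.003, 0, 0, 0, 0, 0, -1],
    [0, 0, 0, 0, 0, 0, -1],
    [0, 0, 0, 0, 0, 0, -1]
  ]
}}

```text
time_s: 11.95
ee_pos: [0.5558, 0.0266, 0.1685]
eef_rot: [3.141, 0.0, 1.558]
force: [-0.2, 0.9, 0.4]
grip_width: 0.0007
grip_force: 0.4
```

Run:
```python
from h import *
a=snap("side","s4")[160:310,160:440];b=snap("wrist","w4")
cv2.imwrite("pics/c4.png",np.hstack([cv2.resize(a,(400,340),interpolation=cv2.INTER_CUBIC),cv2.resize(b,(400,340))]))
print(ctrl.get_obs()["ee_pos"],ctrl.get_obs()["force"])
```

```text
[0.55579602 0.0267246  0.1685511 ] [-0.11026855  0.1214833   1.35729787]
```

View pics/c4.png

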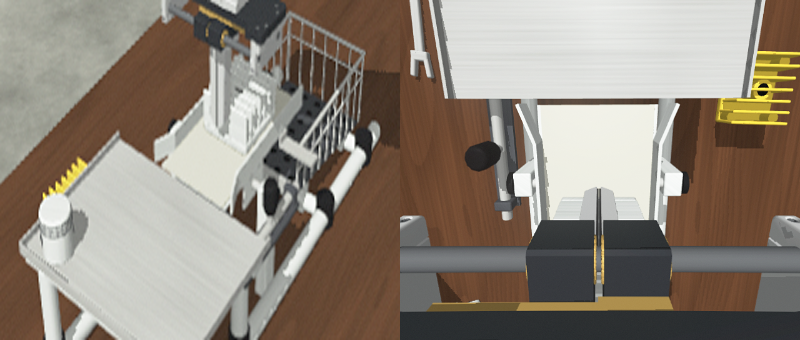

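The tray is still level with the finger behind the head. I continue in small steps.

{"fn": "jog_arm", "kwargs": {
  "motion": [
    [-0.003, 0, 0, 0, 0, 0, -1],
    [-0.003, 0, 0, 0, 0, 0, -1],
    [0, 0, 0, 0, 0, 0, -1],
    [0, 0, 0, 0, 0, 0, -1]
  ]
}}

```text
time_s: 12.45
ee_pos: [0.5557, 0.0205, 0.1685]
eef_rot: [3.142, 0.0, 1.558]
force: [0.1, 0.4, -1.2]
grip_width: 0.0006
grip_force: 0.0
```

{"fn": "jog_arm", "kwargs": {
  "motion": [
    [-0.003, 0, 0, 0, 0, 0, -1],
    [-0.003, 0, 0, 0, 0, 0, -1],
    [0, 0, 0, 0, 0, 0, -1],
    [0, 0, 0, 0, 0, 0, -1],
    [0, 0, 0, 0, 0, 0, -1]
  ]
}}

```text
time_s: 12.95
ee_pos: [0.5556, 0.0147, 0.1684]
eef_rot: [-3.142, 0.0, 1.558]
force: [-0.2, 0.9, -0.4]
grip_width: 0.0006
grip_force: 0.0
```

Run:
```python
from h import *
a=snap("side","s5")[160:310,160:440];b=snap("wrist","w5")
cv2.imwrite("pics/c5.png",np.hstack([cv2.resize(a,(400,340),interpolation=cv2.INTER_CUBIC),cv2.resize(b,(400,340))]))
d=cv2.absdiff(cv2.imread("pics/w4.png"),b).mean((0,1));print(d,ctrl.get_obs()["ee_pos"],ctrl.get_obs()["force"])
```

```text
[16.15679036 17.49141276 17.38196289] [0.55560899 0.01473928 0.16844799] [-0.50740418  0.3850536  -0.44075331]
```

View pics/c5.png

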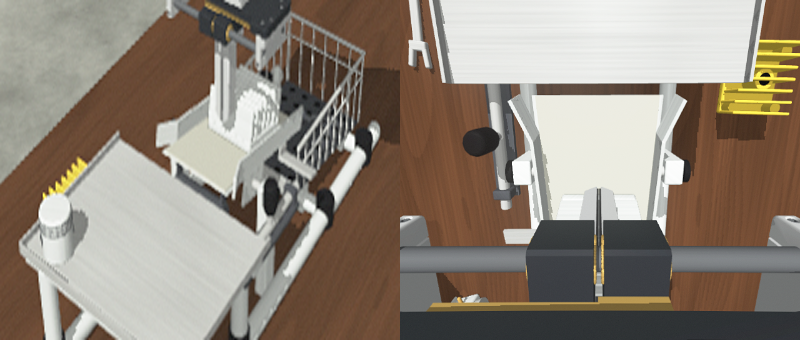

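The tray is tipping, with its shelf end raised and the head going down. I hold still.

{"fn": "jog_arm", "kwargs": {
  "motion": [
    [0, 0, 0, 0, 0, 0, -1],
    [0, 0, 0, 0, 0, 0, -1],
    [0, 0, 0, 0, 0, 0, -1],
    [0, 0, 0, 0, 0, 0, -1],
    [0, 0, 0, 0, 0, 0, -1]
  ]
}}

```text
time_s: 13.55
ee_pos: [0.5556, 0.0147, 0.1684]
eef_rot: [-3.142, -0.0, 1.558]
force: [-0.3, 0.4, 0.4]
grip_width: 0.0006
grip_force: 0.0
```

{"fn": "jog_arm", "kwargs": {
  "motion": [
    [0, 0, 0, 0, 0, 0, -1],
    [0, 0, 0, 0, 0, 0, -1],
    [0, 0, 0, 0, 0, 0, -1],
    [0, 0, 0, 0, 0, 0, -1],
    [0, 0, 0, 0, 0, 0, -1]
  ]
}}

```text
time_s: 14.05
ee_pos: [0.5556, 0.0147, 0.1685]
eef_rot: [3.142, 0.0, 1.558]
force: [-0.4, 0.1, 0.4]
grip_width: 0.0004
grip_force: 0.0
```

{"fn": "jog_arm", "kwargs": {
  "motion": [
    [0, 0, -0.04, 0, 0, 0, -1],
    [0, 0, -0.04, 0, 0, 0, -1],
    [0, -0.04, -0.02, 0, 0, 0, -1],
    [0, -0.045, 0, 0, 0, 0, -1],
    [0, -0.045, 0, 0, 0, 0, -1]
  ]
}}

```text
time_s: 14.55
ee_pos: [0.4241, 0.0164, 0.2686]
eef_rot: [3.141, 0.0, 1.558]
force: [-0.1, -0.0, 0.6]
grip_width: 0.0005
grip_force: 0.0
```

{"fn": "jog_arm", "kwargs": {
  "motion": [
    [-0.03, -0.03, 0, 0, 0, 0, -1],
    [-0.04, 0, 0, 0, 0, 0, -1],
    [-0.04, 0, 0, 0, 0, 0, -1],
    [-0.04, 0, 0, 0, 0, 0, -1],
    [0, 0, 0, 0, 0, 0, -1]
  ]
}}

```text
time_s: 15.05
ee_pos: [0.3932, -0.1364, 0.2684]
eef_rot: [-3.141, 0.001, 1.554]
force: [0.5, 1.1, 0.4]
grip_width: 0.0007
grip_force: 0.0
```

Run:
```python
from h import *
a=snap("side","s6")[160:310,160:440];b=snap("top","t6")
cv2.imwrite("pics/c6.png",np.hstack([cv2.resize(a,(400,340),interpolation=cv2.INTER_CUBIC),cv2.resize(b[150:320,320:520],(400,340))]))
print(ctrl.get_obs()["ee_pos"],ctrl.get_obs()["force"],ctrl.get_obs()["time_s"])
```

```text
[ 0.39350326 -0.13359575  0.26836973] [-0.03369976 -0.73753986 -0.12835184] 15.15
```

View pics/c6.png

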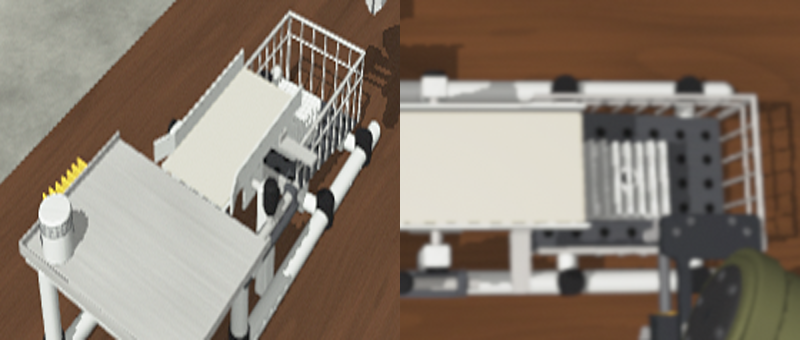

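The head lies in the basket at top px (434,240) and the tray is back up. I check its position, that it is at rest and that the tray is level.

Run:
```python
from h import *
m=cam("top")
e=onz(m,454,240,.075);h=onz(m,433.5,240,.075);print(e,h)
a=-.0115
for p in(e,h):
    d=p[:2]-[.556,.023];print("basket x,y",d@[np.cos(a),np.sin(a)],d@[-np.sin(a),np.cos(a)]+.212)
s0=cv2.imread("pics/side0.png");s6=cv2.imread("pics/s6.png");t6=cv2.imread("pics/t6.png");s7=snap("side","s7");t7=snap("top","t7")
print("moved",cv2.absdiff(t6,t7)[150:320,300:440].max(),cv2.absdiff(s6,s7)[160:310,200:440].max())
for x in(0,.04): pass
d=cv2.absdiff(s0,s6).max(2)[190:280,265:372]; print("tray diff vs start",(d>40).sum(), "of",d.size)
d=(cv2.absdiff(cv2.imread("pics/top0.png"),t7).max(2)>40);print("top: piston",d[165:198,185:218].sum(),"carb",d[335:375,445:482].sum(),"spanner",d[348:378,185:287].sum(), "tray edges",d[195:275,296:412].sum())
```

```text
[ 0.55026601 -0.22194543  0.075     ] [ 0.55085315 -0.17829081  0.075     ]
basket x,y -0.0029167988769591585 -0.03299516979520423
basket x,y -0.002831712612798708 0.010663317180595572
moved 48 123
tray diff vs start 830 of 9630
top: piston 0 carb 837 spanner 0 tray edges 2
```

{"fn": "jog_arm", "kwargs": {
  "motion": [
    [-0.04, -0.03, 0, 0, 0, 0, -1],
    [-0.04, -0.03, 0, 0, 0, 0, -1],
    [-0.04, -0.02, 0, 0, 0, 0, -1],
    [-0.04, 0, 0, 0, 0, 0, -1],
    [-0.04, 0, 0, 0, 0, 0, -1]
  ]
}}

```text
time_s: 15.75
ee_pos: [0.3111, -0.3329, 0.269]
eef_rot: [3.141, 0.001, 1.559]
force: [-0.1, -0.5, 0.9]
grip_width: 0.0006
grip_force: 0.0
```

{"fn": "jog_arm", "kwargs": {
  "motion": [
    [0, 0, 0, 0, 0, 0, -1],
    [0, 0, 0, 0, 0, 0, -1],
    [0, 0, 0, 0, 0, 0, -1],
    [0, 0, 0, 0, 0, 0, -1],
    [0, 0, 0, 0, 0, 0, -1]
  ]
}}

```text
time_s: 16.25
ee_pos: [0.3114, -0.3314, 0.2688]
eef_rot: [3.141, 0.0, 1.559]
force: [-0.0, 0.8, 0.1]
grip_width: 0.0006
grip_force: 0.0
```

Run:
```python
from h import *
t8=snap("top","t8");s8=snap("side","s8");t9=snap("top","t9");s9=snap("side","s9")
print("moved",cv2.absdiff(t8,t9)[150:320,180:510].max(),cv2.absdiff(s8,s9)[160:310,200:440].max())
d=(cv2.absdiff(cv2.imread("pics/top0.png"),t9).max(2)>40);print("carb",d[335:375,445:482].sum(),"tray",d[195:275,296:412].sum())
cv2.imwrite("pics/c9.png",np.hstack([cv2.resize(s9[160:310,160:440],(400,340),interpolation=cv2.INTER_CUBIC),cv2.resize(t9[150:380,320:520],(400,460))[:340]]))
```

```text
moved 5 11
carb 12 tray 2
```

View pics/c9.png

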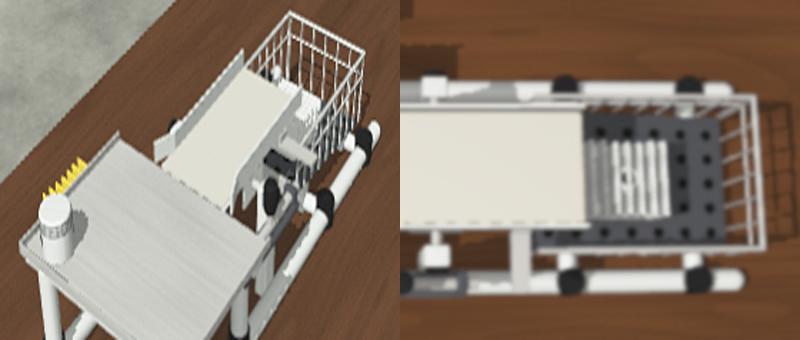

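Everything is at rest. The head is flat in the basket at about (−3, +10) mm from its centre. The tray is level, the knob is at its stop and the bystanders have not moved.

```bash
python3 -c "
from station import ctrl
print(ctrl.hand_in())"
```

```text
the job is handed in; nothing more can be done
None
```

I handed the job in at about 16.5 s: the lock is at its end stop, the cylinder head slid off the tipped tray into the wash basket, the tray is level again, and the piston, carburettor and spanner have not moved. No verdict was shown.

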